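# Unclip the large-nozzle plate for washing

## Robot

A 6-joint arm with a two-finger parallel gripper is mounted at the origin on the work surface. World frame = base frame: x ahead of the robot, y to its left, z up, the work surface at z = 0. Lengths are in m, angles in degrees, forces in N, time in s.
With the tool pointing down it reaches from about 0.4 to 0.825 m from the base axis. Payload 7 kg.
Tool frame: the origin (TCP) lies on the centre line of the jaws, within the pads' length; the fingertips stand 14 mm ahead of it and the grasp point (between the pads) lies 5 mm behind it; z points along the fingers, x is the direction in which the jaws open and shut, and the axes are right-handed (so a half turn about z gives the same grasp; the last joint's range is limited). The gripper opens to 88 mm and grips with 3 to 60 N. Pads are 19 mm wide; open, the fingers measure 130 mm over their backs; the gripper's body (78 mm by 193 mm) begins 47 mm behind the grasp point.
Start: joints at [-58.894, 20.546, 0.682, 0, -70.136, -16.507], TCP at [0.17, -0.653, 0.241] pointing down, gripper open.
Joint ranges: [-176.03, 176.03], [-82.01, 121.73], [-58.28, 71.71], [-173.87, 95.51], [-174.79, -0.11], [-173.66, 173.66]. Speed limits (degrees/s): [136.94, 136.94, 172.46, 180, 180, 180].

## Interface

Orientations are given as [roll, pitch, yaw] about the fixed x, y, z axes, in that order (R = Rz(yaw) Ry(pitch) Rx(roll)).
In Python, from plant import * gives the robot as it stands.
- The arm moves only by the shell command python3 -m handwheel 'ROWS' [OPENING]. ROWS is JSON, a list of rows, each a list of 2 entries, a list of its own where there are three numbers: the shift along the tool's x, y, z each as a share of 0.2 m, from -1 to 1, then the turn, a rotation vector about the tool's x, y, z each as a share of 360 degrees, from -1 to 1. In form: [[[tx, ty, tz], [ax, ay, az]], ...]. A call has 1 to 5 rows; each row is the pose to reach, as a shift and turn from the pose commanded when the call began, along the tool's axes at that moment, turning the shorter way round; what a row does not reach only later rows make up. A row lasts 1/12 s, in which the tool goes at most 41.7 mm and 7.16 degrees, less where a joint would pass 70% of its speed; a pose out of reach is approached as far as the arm can. A call with a number of a shift or a turn outside -1 to 1 is refused whole. A call with a gripper value outside its range is refused whole. OPENING is the closure, from -1 (fully open) to 1 (shut), set as the call begins (- or left out, the last holds). The fingers move at their own pace and stop on an object; the grip force is fixed at half the most. Time passes only in rows, so rows that repeat a pose let the fingers close. It gives the time, the measured TCP pose, the force and the opening at its end, in the units of the state.
- get_obs(): the state, without advancing time (a new reading comes with each control period).
- snapshot(name): name is "scene" or "top" or "wrist"; returns a dict with "color" (400x640x3 uint8, red, green, blue), "z_map" (400x640 float32, m along the optical axis (not along the pixel's ray), 0 where there is no reading), "intrinsics" (3x3 intrinsics, pixels), "rvec" (rotation vector, rad) and "tvec" (3), from world to camera coordinates, as OpenCV has them. Camera axes: x right, y down, z forward; pixel columns grow to the right and rows downward; lengths in m; the calibration is good to about 2 mm. A picture is of the moment at which its call begins.
- close_job(): hands the job in, once; it reports no verdict.
The state is a dict: "clock": time; "joint_pos": joint angles; "qvel": joint speeds; "tau": joint torques, N m; "tool_pos": TCP position; "orientation": TCP orientation; "force": force on the tool from outside, world axes, zero at the start; "moment": the same for the moment, N m; "opening": finger opening in m.
Only numpy, scipy, OpenCV 4.12 (cv2) and the standard library are available. Lean on these libraries where they do the work, as an engineer would, in place of code of your own. Each camera call takes 0.05 s, during which the arm holds its last target. There are 200 camera calls.

## Task

The plate with the three large nozzles is due for washing: hold down the release button behind it while you draw it out of its dock, and leave it lying flat on the dock's open bed, all of it clear of the rails. Leave the plate with the eight small nozzles clipped in its dock, and do not shift the jar, the clear box or the round cutter.

Things in the scene. Friction and masses are not known exactly. Their poses are not given: they have to be found in the camera images.
- dock_a: Fixed aluminium dock with the large-nozzle plate, 267 mm long (its x, -167 to +100 mm), 132 mm wide (y). Origin: on the table, mid-width; x points to the button end, the plate comes out to -x. Floor 24 mm high. Clipped home, the plate's origin is at x +8 mm, rear edge at +50. Two stops 39 mm high stand behind it at x 51 to 57, |y| 42 to 54.
- dock_a_rail_end (a point): Middle of the line where the rails end: dock x -36 mm, on the floor, 24 mm high. From here to x +50 rails 39 mm high with lips overhang the plate's side edges (open between y -46 and +46 mm), so it slides but cannot be lifted.
- dock_a_bed (a point): Centre of the dock's open bed, dock x -98.5 mm, floor 24 mm high like that under the rails: 125 mm long (x -161 to -36), 112 mm wide, side kerbs 7 mm and end kerb (x -161) 6 mm high. The plate's origin belongs about here, within 20 mm along the dock.
- dock_b: Fixed aluminium dock of the same shape and axes as dock_a, holding the plate with eight small nozzles. Leave it alone.
- plate_large: Loose white plastic plate, 84 mm (x) by 104 mm (y), 10 mm thick, 0.25 to 0.5 kg, with three large steel nozzles in a row across it, 27 mm wide, 36 mm tall. Origin: centre of its underside; x points to its rear edge. At the rear edge, x 36 to 42 mm, stands an upright lug, y -30 to 30, top 34 mm above the underside, its rear face flush with that edge.
- plate_small: Plate of the same outline in dock_b, with eight small steel nozzles (15 mm wide, 22 mm tall) in two rows. It must stay clipped.
- dock_a_button (a joint): Travel of dock_a's release button, m: 0 up, 0.010 fully down. Spring: 2.4 N to start, 5.4 N fully down. From 0.006 its tooth is clear of the plate. Let go, it springs up and clips the plate again, unless the plate is already 4 mm or more out; then the tooth rubs lightly under it until its rear edge has passed.
- dock_b_button (a joint): Travel of the release button of dock_b, m; leave it up (0).
- dock_a_pad (a point): Centre of the top of dock_a's dark grey ribbed release button, just behind the lug: 40 mm along the dock (dock x 53 to 93 mm), 40 mm wide; top 36 mm above the table when up, 26 mm fully down, still above the floor. Shut fingers can press it right behind the lug and, staying down, push the lug to dock -x.
- plate_large_lug (a point): Middle of the top rear edge of the large-nozzle plate's lug: plate x +42 mm, 34 mm above the plate's underside (58 mm above the table).
- plate_large_rear_left (a point): Lower rear corner of the large-nozzle plate at its +y side.
- plate_large_rear_right (a point): Lower rear corner of the large-nozzle plate at its -y side.
- jar: Glass jar with steel lid, 60 mm across, 85 mm tall, standing to the left of the docks. Origin: centre of its underside. Leave it.
- clear_box: Open clear plastic box, 120 x 140 x 60 mm, standing to the left of the docks. Origin: centre of its underside. Leave it.
- cutter: Plain round steel cutter, 72 mm across, 45 mm tall, standing to the right of the docks. Origin: centre of its underside. Leave it.
Not all that is in view belongs to the job. Leave any orange look-alike of the plate_large alone.

How it is judged:
By the outcome, as a careful person would: the job done as asked, in the order asked, and still so for the second after the job is handed in, with the robot touching nothing.
It also fails if it takes over 32 s, if anything falls off the work surface, if the arm or the gripper's body presses on something with over 40 N, if the wrist force passes 120 N, or if a joint passes its speed limit or range.

## Working session

There is one attempt and no reset: what is moved stays moved. The work goes in short steps, Python scripts to look and compute and a shell command to move; the robot and the scene stay as the last step left them, time stands still between calls to the robot, and variables do not carry over. Pictures are saved under pics/ and viewed, about 8 in all and at most 12, crops included, and the job is handed in when it is done.

```bash
mkdir -p pics; python3 - <<'E'
from plant import *
import cv2,numpy as np
for n in ("scene","top"):
    s=snapshot(n); cv2.imwrite(f"pics/{n}0.png",s["color"][:,:,::-1]); np.savez(f"{n}0.npz",**s)
    print(n,s["intrinsics"][0],s["tvec"])
o=get_obs();print(o["clock"],o["tool_pos"],o["orientation"],o["force"],o["opening"])
E
```

```text
scene [396.67926816   0.         313.12254188] [ 0.21455923 -0.41678619  1.30981522]
top [469.58162892   0.         314.11650173] [5.82139183e-04 5.40875052e-01 1.24961211e+00]
0.1 [ 0.16998188 -0.65281049  0.23969754] [-1.79988967e+02 -8.85521360e-02  1.04594177e+02] [ 0.70678035  0.3912443  -1.23233734] 0.08765887773263825
```

View pics/top0.png

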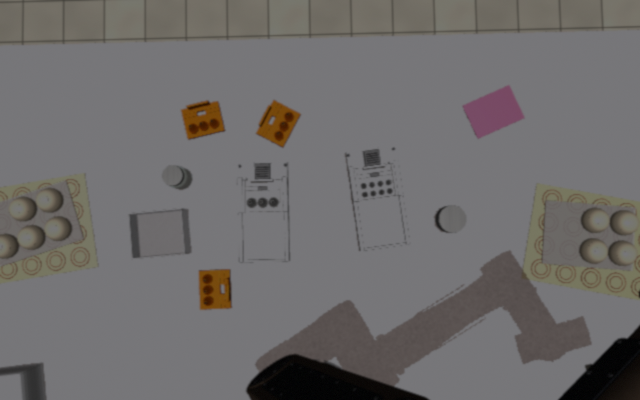

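View pics/scene0.png

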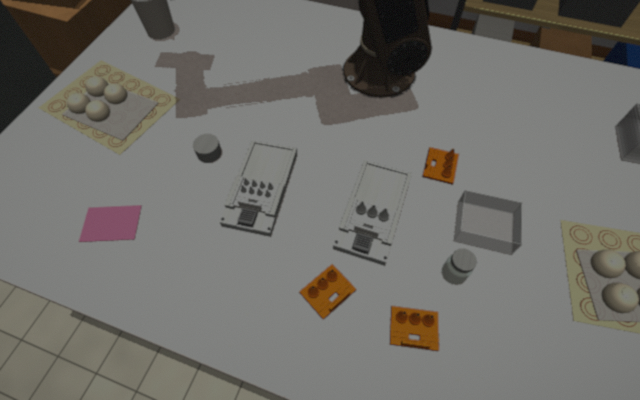

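Top view shows two docks: the left one at (264,212) has three large nozzles in a row (dock_a), and the right one at (377,200) has eight small nozzles (dock_b). The three orange plates at (203,120), (278,123) and (215,288) are look-alikes. I'll confirm with one crop and measure.

```bash
cat > h.py <<'E'
import cv2,numpy as np
def cam(s):
    R,_=cv2.Rodrigues(np.asarray(s["rvec"],float)); return R,np.asarray(s["tvec"],float).ravel(),np.asarray(s["intrinsics"])
def ray(s,uv,z):
    R,t,K=cam(s); c=-R.T@t; d=R.T@np.linalg.solve(K,[uv[0],uv[1],1.]); return c+d*(z-c[2])/d[2]
def cloud(s):
    R,t,K=cam(s); Z=s["z_map"]; v,u=np.mgrid[:Z.shape[0],:Z.shape[1]]
    p=np.stack([(u-K[0,2])*Z/K[0,0],(v-K[1,2])*Z/K[1,1],Z],-1); return (p-t)@R
def proj(s,p):
    return cv2.projectPoints(np.asarray(p,float).reshape(-1,3),np.asarray(s["rvec"],float),np.asarray(s["tvec"],float),np.asarray(s["intrinsics"],float),None)[0].reshape(-1,2)
E
python3 - <<'E'
from h import *
T=dict(np.load("top0.npz"));S=dict(np.load("scene0.npz"))
for n,s,(u0,v0,u1,v1) in (("top",T,(225,150,305,272)),("scene",S,(320,150,430,275))):
    g=cv2.cvtColor(s["color"],cv2.COLOR_RGB2GRAY); sub=g[v0:v1,u0:u1]
    m=(sub<75).astype(np.uint8)
    N,l,st,c=cv2.connectedComponentsWithStats(m)
    for i in range(1,N):
        if st[i,4]>15: 
            uv=c[i]+[u0,v0]; print(n,uv.round(1),st[i],ray(s,uv,.036).round(4))
P=cloud(T);
for uv in((262,170),(264,240),(225,240)): print(uv,P[uv[1]-1:uv[1]+2,uv[0]-1:uv[0]+2].reshape(-1,3).mean(0).round(4))
a=cv2.resize(T["color"][150:272,225:305],None,fx=4.8,fy=4.8,interpolation=2);b=cv2.resize(S["color"][150:275,320:415],None,fx=4.2,fy=4.2,interpolation=2)
h=max(a.shape[0],b.shape[0]);o=np.zeros((h,a.shape[1]+b.shape[1],3),np.uint8);o[:a.shape[0],:a.shape[1]]=a;o[:b.shape[0],a.shape[1]:]=b
cv2.imwrite("pics/c1.png",np.clip(o[:,:,::-1]*1.5,0,255)); print(o.shape,a.shape)
E
```

```text
top [262.4 171.3] [ 30  14  15  15 198] [0.6256 0.1251 0.036 ]
top [251.5 202.3] [22 48 10  9 65] [0.5439 0.1553 0.036 ]
top [262.2 202.1] [33 48 10  9 67] [0.5438 0.1268 0.036 ]
top [273.1 201.8] [44 48  9  9 63] [0.5441 0.0979 0.036 ]
scene [426.  165.8] [105  13   4   7  17] [0.3515 0.2251 0.036 ]
scene [360.8 208.5] [37 52  8 12 71] [0.5378 0.0989 0.036 ]
scene [372. 212.] [48 56  9 12 75] [0.5382 0.1281 0.036 ]
scene [383.3 215.4] [59 59  9 12 77] [0.538  0.1572 0.036 ]
scene [363.7 237.3] [ 34  77  24  22 316] [0.6126 0.1287 0.036 ]
scene [358.5 255.2] [ 13  96  52  19 143] [0.6615 0.1303 0.036 ]
scene [360.2 249.7] [32 96 17  8 64] [0.6465 0.1302 0.036 ]
scene [331.2 272.3] [  6 119  11   6  42] [0.7236 0.084  0.036 ]
(262, 170) [0.6291 0.126  0.0368]
(264, 240) [0.4435 0.1251 0.0225]
(225, 240) [4.449e-01 2.339e-01 2.000e-04]
(586, 783, 3) (586, 384, 3)[ WARN:0@0.094] global loadsave.cpp:1063 imwrite_ Unsupported depth image for selected encoder is fallbacked to CV_8U.
```

View pics/c1.png

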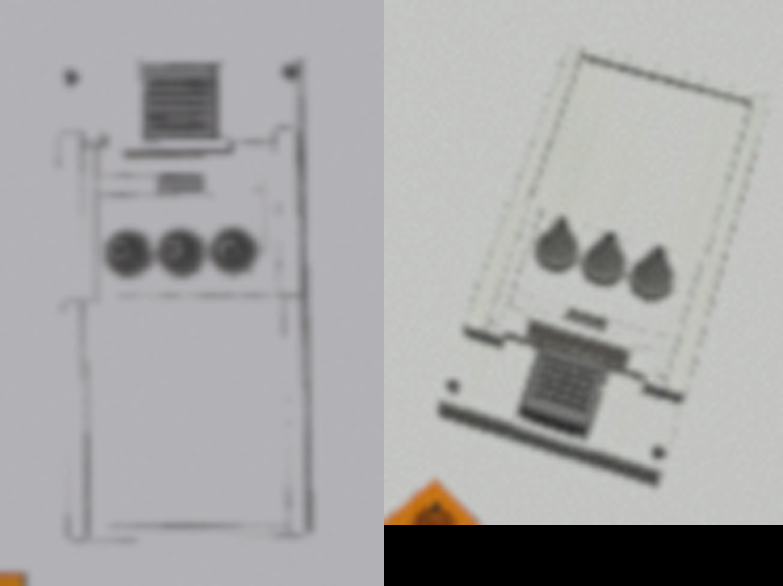

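The crop confirms it: three large nozzles, with the ribbed pad behind the lug at the left dock (pad at top px (262.6,171), world about (0.627, 0.125, 0.037)). The height matches the stated 36 mm, and the dock yaw is about 0. That puts the dock origin near (0.554, 0.125). I'm moving there now with the jaws shut and the tool turned to yaw 90.

```bash
python3 -m handwheel '[[[0.15,0.15,0],[0,0,0.0135]],[[0.3,0.3,0],[0,0,0.027]],[[0.45,0.45,0],[0,0,0.0405]],[[0.6,0.6,0],[0,0,0.0405]],[[0.71,0.7,0],[0,0,0.0405]]]' 1
```

```text
clock: 0.52
tool_pos: [0.2705, -0.4781, 0.2402]
orientation: [-180.0, -0.0, 90.0]
force: [1.3, -1.0, 0.7]
opening: 0.0594
```

Now tool x = world +y, tool y = world +x.

```bash
R='';
python3 -m handwheel '[[[0.9,0.45,0],[0,0,0]],[[0.9,0.45,0],[0,0,0]],[[0.9,0.45,0],[0,0,0]],[[0.9,0.45,0],[0,0,0]],[[0.9,0.45,0],[0,0,0]]]'
python3 -m handwheel '[[[0.9,0.45,0],[0,0,0]],[[0.9,0.45,0],[0,0,0]],[[0.9,0.45,0],[0,0,0]],[[0.9,0.45,0],[0,0,0]],[[0.9,0.45,0],[0,0,0]]]'
python3 -m handwheel '[[[0.8,0.5,0],[0,0,0]],[[0.8,0.5,0],[0,0,0]],[[0.8,0.5,0],[0,0,0]],[[0.8,0.5,0],[0,0,0]],[[0.8,0.5,0],[0,0,0]]]'
```

```text
clock: 0.93
tool_pos: [0.3601, -0.2981, 0.2405]
orientation: [180.0, -0.0, 90.0]
force: [1.5, -0.4, 0.7]
opening: 0.0266
clock: 1.35
tool_pos: [0.4502, -0.118, 0.2407]
orientation: [180.0, -0.0, 90.1]
force: [1.3, -1.0, 0.9]
opening: 0.001
clock: 1.77
tool_pos: [0.5513, 0.0431, 0.2401]
orientation: [180.0, -0.0, 90.1]
force: [0.4, -1.0, 0.3]
opening: 0.0005
```

```bash

python3 -m handwheel '[[[0.41,0.375,0],[0,0,0]],[[0.41,0.375,0],[0,0,0]],[[0.41,0.375,0],[0,0,0]],[[0.41,0.375,0],[0,0,0]],[[0.41,0.375,0],[0,0,0]]]'
python3 - <<'E'
from plant import *
from h import *
s=snapshot("wrist");np.savez("w1.npz",**s);c=s["color"].copy()
for x,y,z in ((.6265,.125,.036),(.6035,.095,.058),(.6035,.155,.058)):
    u,v=proj(s,(x,y,z))[0];print(u,v);cv2.drawMarker(c,(int(u),int(v)),(255,0,0),0,10)
cv2.imwrite("pics/w1.png",c[:,:,::-1]);print(get_obs()["tool_pos"])
E
```

```text
clock: 2.18
tool_pos: [0.6248, 0.1227, 0.2389]
orientation: [-179.9, 0.1, 90.1]
force: [-1.1, -0.5, 1.4]
opening: 0.0009
322.06112258255297 186.30229988092427
289.3033842917343 166.55353771601332
355.1150798829301 166.65080936871345
[0.62420286 0.12184223 0.23937388]
```

View pics/w1.png

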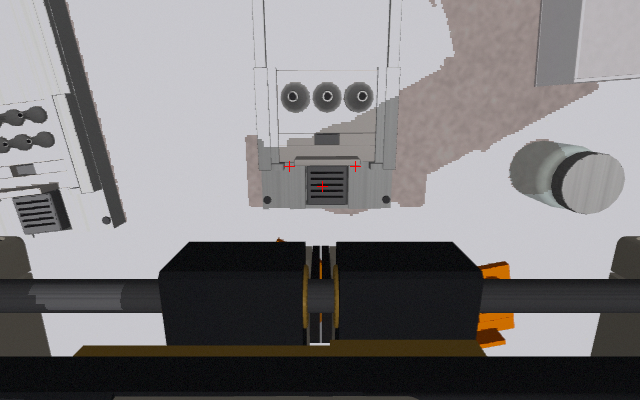

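Wrist view: pad centred at about (327,185), lug top edge about (296–361, 163). That is about 5 mm to +y of my markers and agrees with the scene camera (y≈0.129). I'll pin it down with the wrist depth.

```bash
python3 - <<'E'
from h import *
s=dict(np.load("w1.npz"));P=cloud(s)
R=P[130:212,240:410].reshape(-1,3)
q=R[(R[:,2]>.053)&(R[:,2]<.063)&(R[:,0]>.58)];print("lug",len(q),q.min(0).round(4),q.max(0).round(4),np.median(q,0).round(4),np.percentile(q,[3,97],0).round(4))
g=cv2.cvtColor(s["color"],cv2.COLOR_RGB2GRAY)
sub=g[164:210,290:365];m=(sub<110).astype(np.uint8);m=cv2.morphologyEx(m,cv2.MORPH_CLOSE,np.ones((5,5)))
N,l,st,c=cv2.connectedComponentsWithStats(m)
for i in range(1,N):
    if st[i,4]>100: 
        x,y,w,h=st[i,:4]+[290,164,0,0];print(st[i],ray(s,(x-.5,y-.5),.036).round(4),ray(s,(x+w-.5,y+h-.5),.036).round(4))
print("col327",[(v,P[v,327].round(3).tolist()) for v in range(148,206,3)])
# dock bolts / yaw
for uv in((267,200),(386,200)):print(ray(s,uv,.024).round(4))
# nozzle centres
sub=g[80:115,275:380];N,l,st,c=cv2.connectedComponentsWithStats((sub<110).astype(np.uint8))
for i in range(1,N):
    if st[i,4]>60: print("noz",st[i],ray(s,c[i]+[275,80],.045).round(4))
E
```

```text
lug 492 [0.5959 0.0993 0.053 ] [0.6022 0.1585 0.0614] [0.5991 0.1298 0.0588] [[0.5962 0.1012 0.0535]
 [0.602  0.1568 0.0602]]
[  15    0   44   41 1791] [0.6039 0.1079 0.036 ] [0.6451 0.1515 0.036 ]
col327 [(148, [0.589, 0.13, 0.035]), (151, [0.592, 0.13, 0.034]), (154, [0.595, 0.13, 0.035]), (157, [0.596, 0.13, 0.046]), (160, [0.597, 0.129, 0.058]), (163, [0.6, 0.129, 0.06]), (166, [0.606, 0.13, 0.035]), (169, [0.609, 0.13, 0.037]), (172, [0.612, 0.13, 0.038]), (175, [0.615, 0.13, 0.037]), (178, [0.618, 0.13, 0.037]), (181, [0.621, 0.13, 0.038]), (184, [0.624, 0.13, 0.037]), (187, [0.627, 0.13, 0.037]), (190, [0.63, 0.13, 0.038]), (193, [0.633, 0.13, 0.037]), (196, [0.636, 0.13, 0.037]), (199, [0.639, 0.13, 0.036]), (202, [0.642, 0.13, 0.038]), (205, [0.649, 0.13, 0.022])]
[0.6436 0.0682 0.024 ]
[0.6434 0.1911 0.024 ]
noz [  6   4  27  28 539] [0.5429 0.0998 0.045 ]
noz [ 38   4  27  28 483] [0.5429 0.1284 0.045 ]
noz [ 69   4  28  28 500] [0.5429 0.1565 0.045 ]
```

Lug rear face x≈0.602, centre y≈0.1295, pad x 0.605–0.645 at z≈0.037. The sizes match the description. I'll go down just behind the lug, to tip z≈0.046.

```bash

python3 -m handwheel '[[[0.028,-0.04,0.15],[0,0,0]],[[0.028,-0.04,0.35],[0,0,0]],[[0.028,-0.04,0.55],[0,0,0]],[[0.028,-0.04,0.75],[0,0,0]],[[0.028,-0.04,0.9],[0,0,0]]]'
python3 -m handwheel '[[[0,0,0],[0,0,0]],[[0,0,0],[0,0,0]]]'
python3 - <<'E'
from plant import *
from h import *
s=snapshot("wrist");np.savez("w2.npz",**s);cv2.imwrite("pics/w2.png",s["color"][:,:,::-1])
E
```

```text
clock: 2.65
tool_pos: [0.6146, 0.1256, 0.0583]
orientation: [-179.9, 0.0, 89.9]
force: [0.6, -0.1, -0.7]
opening: 0.0002
clock: 2.82
tool_pos: [0.6157, 0.126, 0.0603]
orientation: [-179.9, 0.1, 90.0]
force: [-0.2, -0.7, 1.3]
opening: 0.0003
```

View pics/w2.png

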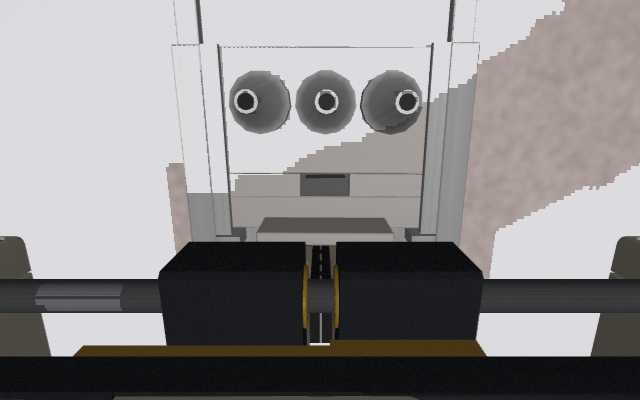

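Wrist view: the fingers are just behind the lug (columns 258–392, centre 325) and the jaw centre is at column 320. I'll shift about 3 mm to +y and press.

```bash

python3 -m handwheel '[[[0.014,0,0],[0,0,0]],[[0.014,0,0.02],[0,0,0]],[[0.014,0,0.04],[0,0,0]],[[0.014,0,0.05],[0,0,0]],[[0.014,0,0.05],[0,0,0]]]'
python3 -m handwheel '[[[0,0,0.015],[0,0,0]],[[0,0,0.03],[0,0,0]],[[0,0,0.03],[0,0,0]],[[0,0,0.03],[0,0,0]]]'
```

```text
clock: 3.28
tool_pos: [0.6163, 0.13, 0.0505]
orientation: [-180.0, -0.0, 90.0]
force: [0.6, 0.0, -0.1]
opening: 0.0004
clock: 3.62
tool_pos: [0.6167, 0.13, 0.0446]
orientation: [180.0, 0.0, 90.0]
force: [-1.3, -0.7, 3.8]
opening: 0.0005
```

```bash

python3 -m handwheel '[[[0,0,0.008],[0,0,0]],[[0,0,0.013],[0,0,0]],[[0,0,0.013],[0,0,0]]]'
python3 -m handwheel '[[[0,0,0],[0,0,0]]]'
python3 -m handwheel '[[[0,0,0],[0,0,0]]]'
```

```text
clock: 3.87
tool_pos: [0.6167, 0.1301, 0.0419]
orientation: [180.0, -0.0, 90.0]
force: [-1.0, 0.3, 5.2]
opening: 0.0002
clock: 3.95
tool_pos: [0.6167, 0.1301, 0.042]
orientation: [180.0, -0.0, 90.0]
force: [-1.3, 0.0, 3.7]
opening: 0.0005
clock: 4.03
tool_pos: [0.6167, 0.13, 0.0421]
orientation: [180.0, -0.0, 90.0]
force: [-0.8, 0.2, 4.0]
opening: 0.0005
```

The button is about 8 mm down, so the tooth is clear. Now I'll push the lug to −x.

```bash

python3 -m handwheel '[[[0,-0.01,0],[0,0,0]],[[0,-0.02,0],[0,0,0]],[[0,-0.03,0],[0,0,0]],[[0,-0.04,0],[0,0,0]],[[0,-0.05,0],[0,0,0]]]'
python3 -m handwheel '[[[0,-0.01,0],[0,0,0]],[[0,-0.02,0],[0,0,0]],[[0,-0.03,0],[0,0,0]]]'
python3 - <<'E'
from plant import *
from h import *
s=snapshot("wrist");np.savez("w3.npz",**s);cv2.imwrite("pics/w3.png",s["color"][:,:,::-1])
g=cv2.cvtColor(s["color"],cv2.COLOR_RGB2GRAY)
sub=g[60:135,220:430];N,l,st,c=cv2.connectedComponentsWithStats((sub<110).astype(np.uint8))
for i in range(1,N):
    if st[i,4]>200: print("noz",st[i],ray(s,c[i]+[220,60],.045).round(4))
E
```

```text
clock: 4.45
tool_pos: [0.6078, 0.1306, 0.0426]
orientation: [179.8, -0.1, 90.0]
force: [5.6, 0.7, 3.9]
opening: 0.0007
clock: 4.7
tool_pos: [0.6018, 0.1306, 0.0426]
orientation: [179.8, -0.1, 90.0]
force: [5.6, 0.2, 4.2]
opening: 0.0004
noz [   0   21   47   54 1867] [0.5296 0.1019 0.045 ]
noz [  64   21   58   54 1915] [0.5295 0.1285 0.045 ]
noz [ 139   21   63   54 2075] [0.5298 0.1562 0.045 ]
noz [ 83  41  19  20 301] [0.5301 0.1282 0.045 ]
noz [175  41  20  20 305] [0.5301 0.1636 0.045 ]
```

View pics/w3.png

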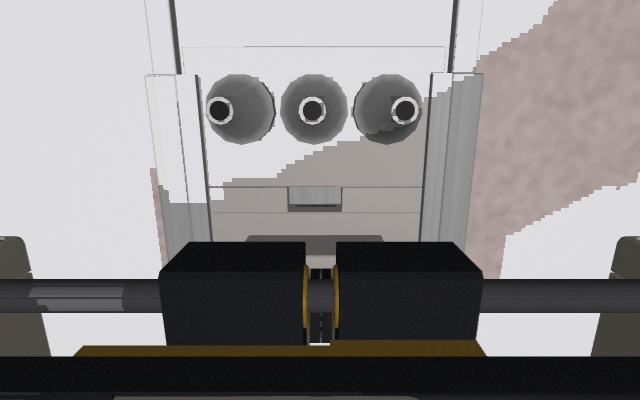

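The plate slides: it is about 13 mm out, the push force is about 6 N, and the lug stays against the fingers. Continuing straight at the same height, with about 95 mm to go.

```bash

python3 -m handwheel '[[[0,-0.03,0],[0,0,0]],[[0,-0.06,0],[0,0,0]],[[0,-0.09,0],[0,0,0]],[[0,-0.12,0],[0,0,0]],[[0,-0.15,0],[0,0,0]]]'
python3 -m handwheel '[[[0,-0.03,0],[0,0,0]],[[0,-0.06,0],[0,0,0]],[[0,-0.09,0],[0,0,0]],[[0,-0.12,0],[0,0,0]],[[0,-0.15,0],[0,0,0]]]'
```

```text
clock: 5.17
tool_pos: [0.5699, 0.13, 0.0419]
orientation: [-180.0, 0.0, 90.0]
force: [4.3, -0.4, 2.1]
opening: 0.0005
clock: 5.58
tool_pos: [0.5397, 0.1299, 0.0418]
orientation: [-180.0, 0.0, 90.0]
force: [3.1, 0.2, 1.6]
opening: 0.0006
```

```bash

python3 -m handwheel '[[[0,-0.03,0],[0,0,0]],[[0,-0.06,0],[0,0,0]],[[0,-0.09,0],[0,0,0]],[[0,-0.12,0],[0,0,0]],[[0,-0.14,0],[0,0,0]]]'
python3 -m handwheel '[[[0,-0.01,0],[0,0,0]],[[0,-0.02,0],[0,0,0]],[[0,-0.025,0],[0,0,0]],[[0,-0.025,0],[0,0,0]]]'
python3 -m handwheel '[[[0,0.02,0],[0,0,0]],[[0,0.04,0],[0,0,0]],[[0,0.04,-0.2],[0,0,0]],[[0,0.04,-0.4],[0,0,0]],[[0,0.04,-0.6],[0,0,0]]]'
python3 -m handwheel '[[[0,0.2,-0.2],[0,0,0]],[[0,0.4,-0.4],[0,0,0]],[[0,0.5,-0.4],[0,0,0]],[[0,0.5,-0.4],[0,0,0]]]'
python3 - <<'E'
from plant import *
from h import *
s=snapshot("wrist");np.savez("w4.npz",**s);cv2.imwrite("pics/w4.png",s["color"][:,:,::-1])
P=cloud(s).reshape(-1,3);q=P[(P[:,2]>.053)&(P[:,2]<.063)&(abs(P[:,1]-.13)<.06)&(P[:,0]<.6)&(P[:,0]>.35)]
for lo in range(350,600,10):
    k=q[(q[:,0]>lo/1e3)&(q[:,0]<=lo/1e3+.01)]
    if len(k): print(lo,len(k),k[:,1].min().round(3),k[:,1].max().round(3),k[:,0].max().round(4))
E
```

```text
clock: 6.0
tool_pos: [0.5116, 0.1298, 0.0418]
orientation: [-180.0, 0.0, 90.0]
force: [1.8, -0.8, 0.6]
opening: 0.0004
clock: 6.33
tool_pos: [0.5071, 0.1298, 0.0418]
orientation: [-180.0, 0.0, 90.0]
force: [0.9, 1.0, -0.8]
opening: -0.0
clock: 6.75
tool_pos: [0.5152, 0.1293, 0.1626]
orientation: [-179.8, 0.1, 90.0]
force: [0.4, 1.1, -0.3]
opening: 0.0003
clock: 7.08
tool_pos: [0.6219, 0.1302, 0.2461]
orientation: [179.6, -0.1, 90.0]
force: [0.4, 0.5, 0.6]
opening: 0.0007
480 49 0.099 0.156 0.49
490 534 0.098 0.158 0.4956
```

View pics/w4.png

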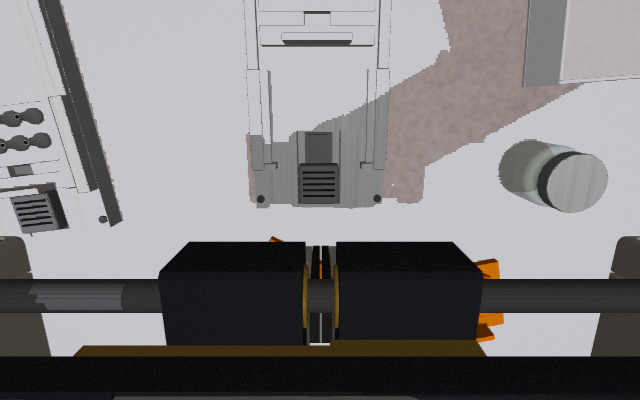

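The lug's rear edge is at x=0.4956 (target 0.4955), straight, and well clear of the rail ends (about row 70). One last check of the whole scene from the fixed cameras.

```bash
python3 - <<'E'
from plant import *
from h import *
S=snapshot("scene");T=snapshot("top")
S0=dict(np.load("scene0.npz"))
a=cv2.resize(S["color"][110:300,180:480],None,fx=2.6,fy=2.6,interpolation=2);cv2.imwrite("pics/s5.png",a[:,:,::-1])
P=cloud(S).reshape(-1,3)
q=P[(abs(P[:,1]-.129)<.045)&(P[:,0]>.415)&(P[:,0]<.49)]
k=q[(q[:,2]>.028)&(q[:,2]<.04)]
A=np.c_[k[:,:2]-k[:,:2].mean(0),np.ones(len(k))];print("plate top plane slope,z",np.linalg.lstsq(A,k[:,2],rcond=None)[0].round(4),len(k))
o=get_obs();print(o["clock"],o["tool_pos"],o["force"])
E
```

```text
plate top plane slope,z [-0.0279 -0.0243  0.0353] 66
7.2333 [0.61572813 0.12961796 0.2409156 ] [-0.23797353  0.88647592 -0.55967345]
```

View pics/s5.png

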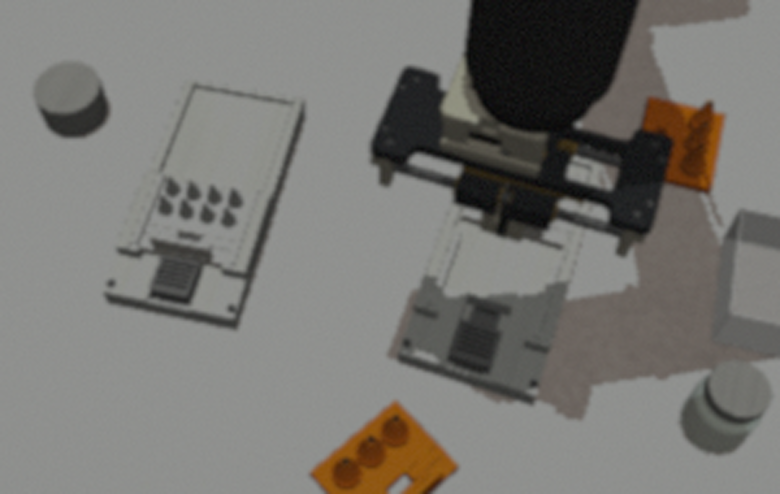

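The arm hides the plate in the scene view, though the other things look undisturbed. I'll move back 0.1 m up high for one clear wrist view of the plate.

```bash

python3 -m handwheel '[[[0,-0.2,-0.1],[0,0,0]],[[0,-0.4,-0.2],[0,0,0]],[[0,-0.5,-0.25],[0,0,0]],[[0,-0.5,-0.25],[0,0,0]],[[0,-0.5,-0.25],[0,0,0]]]'
python3 - <<'E'
from plant import *
from h import *
s=snapshot("wrist");cv2.imwrite("pics/w6.png",s["color"][:,:,::-1])
P=cloud(s).reshape(-1,3);k=P[(abs(P[:,1]-.129)<.045)&(P[:,0]>.455)&(P[:,0]<.486)&(P[:,2]>.02)&(P[:,2]<.045)]
A=np.c_[k[:,:2]-k[:,:2].mean(0),np.ones(len(k))];print("plane",np.linalg.lstsq(A,k[:,2],rcond=None)[0].round(4),len(k))
for p in ((.4955,.1815,.034),(.4955,.0775,.034),(.4115,.1815,.034),(.4115,.0775,.034)):print(proj(s,p)[0].round())
E
```

```text
clock: 7.65
tool_pos: [0.514, 0.13, 0.2928]
orientation: [179.9, -0.1, 90.1]
force: [1.0, 0.4, 0.1]
opening: 0.0003
plane [-0.033   0.0006  0.0341] 2350
[365. 158.]
[273. 157.]
[368.  78.]
[270.  78.]
```

View pics/w6.png

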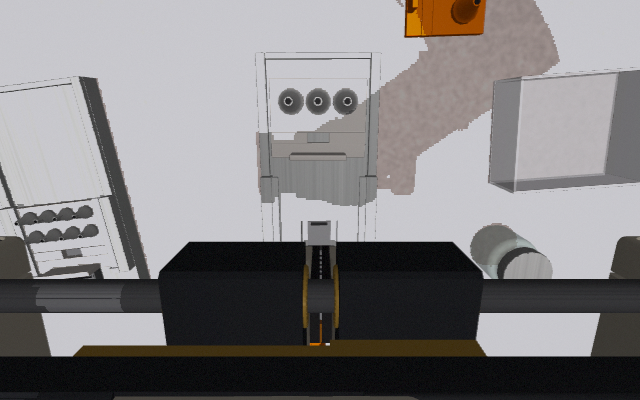

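The plate lies flat on the open bed: its top is at z=0.034 with almost no slope. Its rear edge (row 158) is clear of the rail ends (row 177), it sits square between the kerbs, and its front edge (row 78) is short of the end kerb (row 53). Nothing is touching it, so I'm handing in.

```bash
python3 -c "
from plant import *
print(close_job())"
```

```text
the job is handed in; nothing more can be done
None
```

The large-nozzle plate is out of its dock and lying flat on the open bed, and I handed the job in at about 7.7 s. With the fingers shut, I pressed dock_a's button about 8 mm down right behind the lug. Keeping it down, I pushed the plate out along the dock, then backed off and lifted clear.

**Plate position:** the rear edge is at x = 0.4956, which puts the plate's origin within about 1 mm of the bed centre by my dock estimate. The rear edge is about 20 mm clear of the rail ends. The plate's top is at z = 0.034, the height it should have lying flat. The fitted slope was about 2°, which I put down to noise in the depth readings.

**Forces:** pushing took about 6 N, and nothing came near the limits.

**Everything else:** the eight-nozzle plate, jar, clear box, cutter and orange plates looked undisturbed in the final pictures, but I did not measure them again.

**Disagreements:** the top camera put the dock about 4 mm further to -y than the scene and wrist cameras did. I went with the wrist camera, and the push confirmed it. The arm hid the plate in the last scene picture, so the final check of it is from the wrist camera only.

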